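# Sort the saw bench tools back into their foam inserts

### The arm

A 7-joint arm with a two-finger parallel gripper is mounted at the origin on the work surface; the furniture and walls round the work are solid. World frame = base frame: x ahead of the robot, y to its left, z up, the work surface at z = 0. Lengths are in m, angles in rad, forces in N, time in s.
With the tool pointing down it reaches from about 0.425 to 0.825 m from the base axis. Payload 3.6 kg.
Tool frame: the origin (TCP) lies where the fingers leave the gripper's body, on its centre line; the fingertips stand 73 mm ahead of it and the grasp point (between the pads) lies 54 mm ahead of it; x points along the fingers, y is the direction in which the jaws open and shut, and the axes are right-handed (so a half turn about x gives the same grasp; the last joint's range is limited). The gripper opens to 85 mm and grips with 20 to 120 N. Pads are 22 mm wide; open, the fingers measure 114 mm over their backs; the gripper's body (76 mm by 85 mm) begins 54 mm behind the grasp point. The pads swing forward as they close: fully open they stand 13 mm farther back than shut.
Start: joints at [-1.347, 0.615, -0.013, 1.423, 0.008, 1.103, -0.04], TCP at [0.161, 0.63, 0.304] pointing down, gripper open.
Joint ranges: [-3.12, 3.12], [-0.3, 2.06], [-1.34, 1.32], [0.26, 2.42], [-1.36, 4.5], [0.01, 1.98], [-2.84, 2.84]. Speed limits (rad/s): [2.79, 2.79, 3.14, 3.14, 3.14, 3.14, 3.14].

### API

Orientations are given as a unit quaternion [x, y, z, w].
In Python, from station import arm, snapshot, camera_info, ticket gives the robot as it stands. Calls block until the motion is done:
- arm.movep(position, orientation): joint-space move of the TCP to a pose.
- arm.line_to(position, velocity=0.15, ori=None): straight line of the TCP; ori=None keeps the orientation; velocity is the mean speed in m/s.
- arm.move_j(angles): joint-space move.
- arm.move_gripper(opening, effort=None): opening from 0.0 (shut) to 1.0 (fully open); effort is the grip in N (None keeps the last); returns when the fingers have stopped.
- arm.pause(seconds).
- arm.ik(position, orientation): joint angles nearest the present ones, or None.
- snapshot(name): name is "scene" or "top" or "wrist"; returns the picture (480x640x3 uint8, blue, green, red); there is no depth.
- camera_info(name): a dict with "fx", "fy", "cx", "cy" (pixels), "R" (3x3) and "t" (3): a world point X has camera coordinates R X + t; the wrist camera has in their place "T_tool_cam" (4x4, takes a point from camera to tool coordinates, whose origin is the TCP and whose axes are the tool frame's). Camera axes: x right, y down, z forward; pixel columns grow to the right and rows downward; lengths in m; the calibration is good to about 2 mm. A picture is of the moment at which its call begins: read the wrist's pose just before it. camera_info takes no time and is no camera call.
A pose or a line that the arm cannot do raises arm.MotionError and nothing moves.
- ticket.finish_job(): hands the job in, once; it reports no verdict.
Readings, each from a call of its own:
- arm.read_time(): time.
- arm.read_joint_positions(): joint angles.
- arm.read_dq(): joint speeds.
- arm.read_effort(): joint torques, N m.
- arm.read_tool_pos(): TCP position.
- arm.read_eef_rot(): TCP orientation.
- arm.read_ft_force(): force on the tool from outside, world axes, zero at the start.
- arm.read_wrist_torque(): the same for the moment, N m.
- arm.read_opening(): opening from 0.0 (shut) to 1.0 (fully open).
Only numpy, scipy, OpenCV 4.12 (cv2) and the standard library are available. Lean on these libraries where they do the work, as an engineer would, in place of code of your own. Each camera call takes 0.05 s, during which the arm holds its last target. There are 200 camera calls.

### The job

The block plane, the tape measure and the sliding bevel have been left lying on one another's foam inserts. Put each tool down flat, right way up, into the insert whose pocket is cut for it; the bevel's blade must be folded fully into its stock, or it will not go in.

Things in the scene. Friction and masses are not known exactly. Their poses are not given: they have to be found in the camera images.
- block_plane: Metal block plane with a pale cap; sole 50 x 160 mm, 47 mm high, 0.72 kg. Origin: centre of the sole; y along its length, z up. Its upright iron sides, 50 mm apart, 5 to 28 mm above the sole over |y| < 65 mm, can be gripped; the cap above is 36 to 40 mm wide. Starts on top of the tape's insert (sole at z = 20 mm), bridging the pocket.
- tape_measure: Black and yellow tape measure lying flat, 0.34 kg. Case: x -34 to +33 mm (grip across this), y -25 to +47 mm, upright sides 38 mm high, 49 mm over the button; the tape's hook end sticks out to y = -47 mm. Origin: on the underside, middle of the 68 x 94 mm outline; y lengthwise, z up. Starts on top of the bevel's insert (underside at z = 20 mm).
- bevel: Sliding bevel lying flat: dark wooden stock with brass ends, 124 (x) x 30 (y) x 26 (z) mm, 0.28 kg, and a steel blade that swings level out of a slot. Origin: centre of the stock's underside. Pivot: x = +48 mm, y = 0. Grip across the 30 mm, clear of the blade (x = -22 mm). Starts open on top of the plane's insert (z = 20 mm). Bench is clear from x 0.25 to 0.37, y -0.40 to -0.22 m.
- blade (a joint): Blade angle, rad; starts at 1.1 to 1.75, at most 2.6. 0: folded, inside the stock's outline, pointing from the pivot to the stock's -x; grows counterclockwise from above (1.57: to -y). Friction hinge, 0.02 N m, stays where left. With the stock on the bench a light push turns the blade and does not shift the stock; squeezing it across the stock's width closes it.
- blade_tip (a point): On the middle line of the blade at its free end, 95 mm from the pivot. The blade is 22 mm wide, 4 mm thick, its mid plane 13 mm above the underside of the stock.
- plane_insert: Fixed dark foam insert 204 x 94 mm, 20 mm thick, with one rectangular pocket 174 x 64 mm, open on top, 12 mm deep, pale grey floor 8 mm above the bench, 15 mm land all round. The longest; takes the block plane lengthwise, either way round, 7 mm to spare all round. Origin: centre of the underside; x along the pocket, z up.
- tape_insert: Fixed dark foam insert 138 x 112 mm, 20 mm thick, with one rectangular pocket 108 x 82 mm, open on top, 12 mm deep, pale grey floor 8 mm above the bench, 15 mm land all round. The short, wide one; takes the tape measure, its y along the pocket, either way round, 7 mm to spare all round. Origin: centre of the underside; x along the pocket, z up.
- bevel_insert: Fixed dark foam insert 168 x 74 mm, 20 mm thick, with one rectangular pocket 138 x 44 mm, open on top, 12 mm deep, pale grey floor 8 mm above the bench, 15 mm land all round. The narrow one; takes the folded bevel lengthwise, either way round, 7 mm to spare all round. Origin: centre of the underside; x along the pocket, z up.

How it is judged:
By the outcome, as a careful person would: the job done as asked, in the order asked, and still so for the second after the job is handed in, with the robot touching nothing.
It also fails if it takes over 125 s, if anything falls off the work surface, if the arm or the gripper's body presses on something with over 40 N, if the wrist force passes 120 N, or if a joint passes its speed limit or range.

## Working session

There is one attempt and no reset: what is moved stays moved. The work goes in short steps, each a Python script; the robot and the scene stay as the last script left them, time stands still between calls to the robot, and variables do not carry over. Pictures are saved under pics/ and viewed, about 12 in all and at most 16, crops included, and the job is handed in when it is done.

```bash
ls; mkdir -p pics
python3 - <<'E'
from station import arm, snapshot, camera_info
import cv2, numpy as np
for n in ("top","scene"):
    cv2.imwrite(f"pics/{n}0.png",snapshot(n))
    c=camera_info(n);R=np.array(c["R"]);print(n,c["fx"],c["cx"],c["cy"],-R.T@np.array(c["t"]),R.round(3).tolist())
print(camera_info("wrist"));print(arm.read_tool_pos(),arm.read_eef_rot(),arm.read_time(),arm.read_opening())
E
```

```text
pics
top 434.1132218675448 311.5874892856578 253.9213815432016 [0.37021312 0.08960674 0.89106275] [[0.022, -1.0, 0.005], [-0.997, -0.022, -0.075], [0.075, -0.004, -0.997]]
scene 607.8568855800662 318.4874526369739 233.79424640588897 [0.85602083 0.36364218 0.87998754] [[-0.521, 0.854, 0.007], [0.731, 0.45, -0.514], [-0.442, -0.263, -0.858]]
{'fx': 419.2131818830693, 'fy': 419.2131818830693, 'cx': 323.6042244898039, 'cy': 247.80724947453015, 'T_tool_cam': array([[ 1.61570831e-03, -2.75952137e-01,  9.61170020e-01,
        -6.95987400e-02],
       [ 9.99998588e-01,  8.90353857e-04, -1.42535758e-03,
         2.48512845e-04],
       [-4.62450964e-04,  9.61170966e-01,  2.75953186e-01,
        -7.05229572e-02],
       [ 0.00000000e+00,  0.00000000e+00,  0.00000000e+00,
         1.00000000e+00]])}
[0.16051619 0.62931231 0.30282323] [ 0.08720572  0.70170324 -0.08890975  0.70150038] 0.1 1.0039267679460115
```

View pics/top0.png

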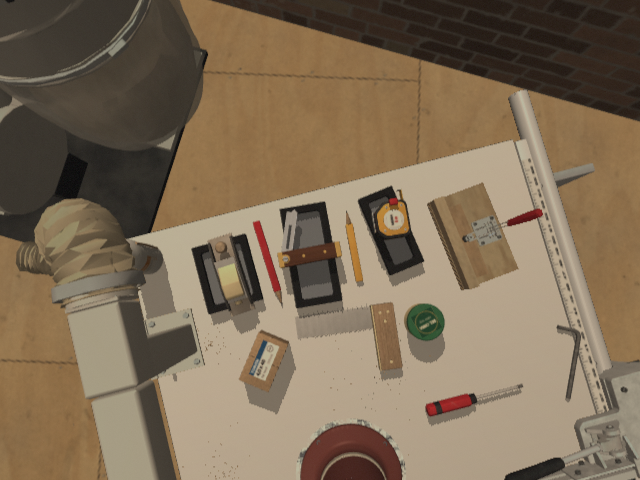

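View pics/scene0.png

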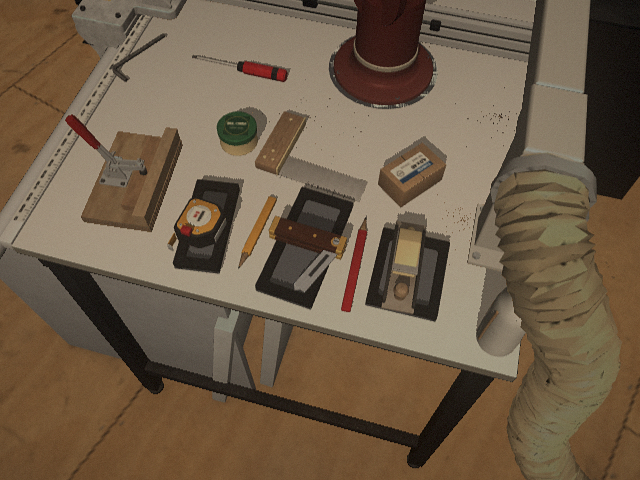

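```bash
cat > h.py <<'E'
from station import arm, snapshot, camera_info, ticket
import cv2, numpy as np
from scipy.spatial.transform import Rotation as Ro
def Q(a):  # tool down, jaw axis (tool y) at yaw a
    y=np.array([np.cos(a),np.sin(a),0]);x=np.array([0,0,-1.]);return Ro.from_matrix(np.c_[x,y,np.cross(x,y)]).as_quat()
def cam(n):
    c=camera_info(n);K=np.array([[c["fx"],0,c["cx"]],[0,c["fy"],c["cy"]],[0,0,1]])
    if n=="wrist":
        W=np.eye(4);W[:3,:3]=Ro.from_quat(arm.read_eef_rot()).as_matrix();W[:3,3]=arm.read_tool_pos()
        W=W@np.array(c["T_tool_cam"]);return K,W[:3,:3].T,-W[:3,:3].T@W[:3,3]
    return K,np.array(c["R"]),np.array(c["t"])
def ray(C,uv,z):
    K,R,t=C;uv=np.atleast_2d(uv).astype(float);d=np.c_[uv,np.ones(len(uv))]@np.linalg.inv(K).T@R;o=-R.T@t
    return (o+d*((z-o[2])/d[:,2])[:,None])[:,:2]
def proj(C,X):
    K,R,t=C;p=(np.atleast_2d(X)@R.T+t)@K.T;return p[:,:2]/p[:,2:]
def rect(C,shape=(480,640),z=0.02,S=1000,x0=.3,x1=.8,y0=-.4,y1=.45):pass
E
python3 - <<'E'
from h import *
T=cam("top");S=cam("scene")
print("tcp",proj(T,[arm.read_tool_pos()]),proj(S,[arm.read_tool_pos()]),"base",proj(T,[[0,0,0],[0,0,.3]]),proj(S,[[0,0,0],[0,0,.3]]))
for n,u in dict(plane=(233,270),bevel=(310,256),tape=(391,213),plate=(190,340),brk=(97,275)).items(): print(n,ray(T,u,.03),ray(T,u,.3))
C=cam("wrist");cv2.imwrite("pics/w0.png",snapshot("wrist"))
import math
for a in (math.pi/2,-math.pi/2):
  for p in ((.46,.12,.33),(.46,-.05,.33)): print(a,p,arm.ik(p,Q(a)))
E
```

```text
tcp [[-106.04055172  437.94299561]] [[804.01562276 157.37945172]] base [[350.29260795 474.46192165]
 [372.14789491 574.55285265]] [[382.52013853  67.20860789]
 [400.73793773 -73.42693897]]
plane [[0.39936597 0.24133797]] [[0.39022463 0.19376021]]
bevel [[0.43051217 0.08939601]] [[0.41160444 0.08946209]]
tape [[ 0.52048343 -0.07110181]] [[ 0.47336377 -0.02070907]]
plate [[0.26061361 0.32059321]] [[0.29498029 0.24816371]]
brk [[0.38365228 0.50948421]] [[0.37943821 0.37782492]]
1.5707963267948966 (0.46, 0.12, 0.33) [-0.38720362  0.31696423  0.11505734  1.87333235 -0.04388829  0.95371019
  1.31837265]
1.5707963267948966 (0.46, -0.05, 0.33) [-0.22956829  0.31068357  0.38616349  1.90955478 -0.14226077  0.94775304
  1.79395643]
-1.5707963267948966 (0.46, 0.12, 0.33) [-0.89617259  0.41114245  0.84977864  1.88690394 -0.36346694  1.00543135
 -1.45950537]
-1.5707963267948966 (0.46, -0.05, 0.33) [-0.71585558  0.51270344  1.18416443  1.92098936 -0.54166644  1.07843641
 -0.8758074 ]
```

View pics/w0.png

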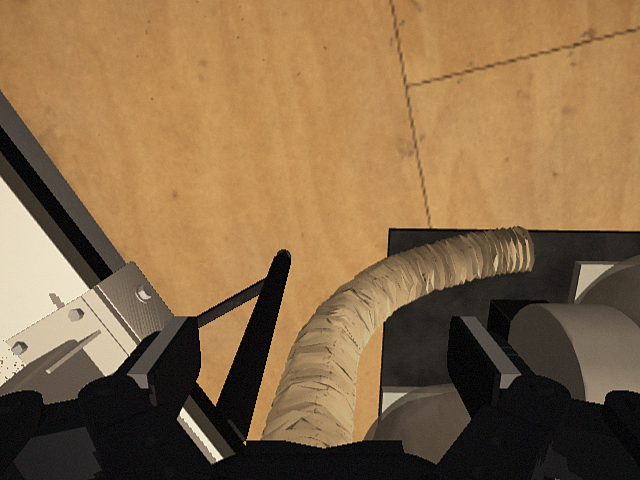

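Run:
```python
from h import *
T=cam("top");S=cam("scene")
def tri(a,b):
    P=[C[0]@np.c_[C[1],C[2]] for C in(T,S)]
    X=cv2.triangulatePoints(P[0],P[1],np.float64(a).reshape(2,1),np.float64(b).reshape(2,1)).ravel();X=X[:3]/X[3]
    return X.round(3),(proj(T,[X])-a).round(),(proj(S,[X])-b).round()
print("ring",tri((97,282),(553,165)));print("hosebend",tri((85,210),(548,230)))
# epipolar: pipe pt in top (125,440) at heights
for z in np.arange(0,.75,.1):
    p=np.r_[ray(T,(125,440),z)[0],z];q=np.r_[ray(T,(97,282),z)[0],z];print(z.round(1),p.round(3),proj(S,[p])[0].round(),q.round(3),proj(S,[q])[0].round())
Rm=Ro.from_quat(arm.read_eef_rot()).as_matrix();print(Rm.round(2))
C=cam("wrist")
for z in(.0,.1,.2):print("wrist bracket(110,330)",ray(C,(110,330),z)," hose top(300,440)",ray(C,(310,430),z))
```

```text
ring (array([0.365, 0.37 , 0.336]), array([[-8.,  4.]]), array([[-5.,  1.]]))
hosebend (array([0.455, 0.393, 0.34 ]), array([[-12.,   5.]]), array([[-8.,  1.]]))
0.0 [0.058 0.449 0.   ] [589. 182.] [0.37  0.523 0.   ] [570. 344.]
0.1 [0.093 0.409 0.1  ] [582. 150.] [0.37  0.475 0.1  ] [562. 302.]
0.2 [0.128 0.369 0.2  ] [573. 112.] [0.37  0.426 0.2  ] [553. 251.]
0.3 [0.163 0.328 0.3  ] [563.  66.] [0.37  0.377 0.3  ] [542. 190.]
0.4 [0.198 0.288 0.4  ] [550.   8.] [0.37  0.329 0.4  ] [529. 115.]
0.5 [0.233 0.248 0.5  ] [533. -67.] [0.37 0.28 0.5 ] [512.  21.]
0.6 [0.268 0.207 0.6  ] [ 510. -166.] [0.37  0.231 0.6  ] [ 490. -102.]
0.7 [0.303 0.167 0.7  ] [ 479. -306.] [0.37  0.183 0.7  ] [ 460. -268.]
[[-0.    0.25  0.97]
 [-0.    0.97 -0.25]
 [-1.   -0.    0.  ]]
wrist bracket(110,330) [[0.22547926 0.39547217]]  hose top(300,440) [[0.38621667 0.5561381 ]]
wrist bracket(110,330) [[0.18973852 0.46303503]]  hose top(300,440) [[0.30733515 0.58057936]]
wrist bracket(110,330) [[0.15399779 0.53059789]]  hose top(300,440) [[0.22845363 0.60502061]]
```

Run:
```python
from h import *
p=np.array(arm.read_tool_pos());q=arm.read_eef_rot()
for z in(.7,.65,.6,.55):
  for f in (1,.9,.8):
    t=[p[0]*f,p[1]*f,z]; j=arm.ik(t,q); print(z,f,None if j is None else np.round(j,2))
    if j is not None: break
  if j is not None: break
arm.line_to(t,velocity=.25)
print(arm.read_time(),arm.read_tool_pos(),arm.read_joint_positions())
im=np.hstack([cv2.resize(snapshot(n),(400,300)) for n in("scene","top")]);cv2.imwrite("pics/up.png",im)
```

```text
0.7 1 None
0.7 0.9 None
0.7 0.8 None
0.65 1 None
0.65 0.9 [-1.36  0.44  0.    0.77 -0.    1.93 -0.04]
1.7083 [0.14448092 0.56645694 0.64911462] [-1.35967187e+00  4.42775513e-01  2.84306388e-03  7.72193912e-01
 -1.39592397e-03  1.92862846e+00 -3.65269450e-02]
```

View pics/up.png

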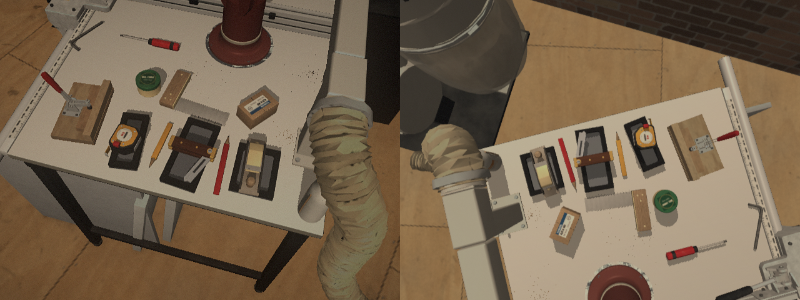

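Run:
```python
from h import *
j=np.array(arm.read_joint_positions());j[0]=-0.25;arm.move_j(j);print(arm.read_tool_pos(),arm.read_time())
arm.movep([.44,.10,.36],Q(np.pi/2));C1=cam("wrist");a=snapshot("wrist")
print(arm.read_time())
arm.line_to([.44,.0,.36],.2);C2=cam("wrist");b=snapshot("wrist")
np.savez("v.npz",a=a,b=b,K=C1[0],R1=C1[1],t1=C1[2],R2=C2[1],t2=C2[2])
cv2.imwrite("pics/wa.png",a);cv2.imwrite("pics/wb.png",b);print(arm.read_time(),arm.read_joint_positions(),arm.read_ft_force())
```

```text
[0.57137907 0.12399799 0.64897574] 4.0083
5.2667
5.9667 [ 0.08309299  0.23260098 -0.17005683  1.89978223  0.04466937  1.0120454
  1.4671295 ] [ 0.01976748 -0.0831533   0.98847985]
```

View pics/wa.png

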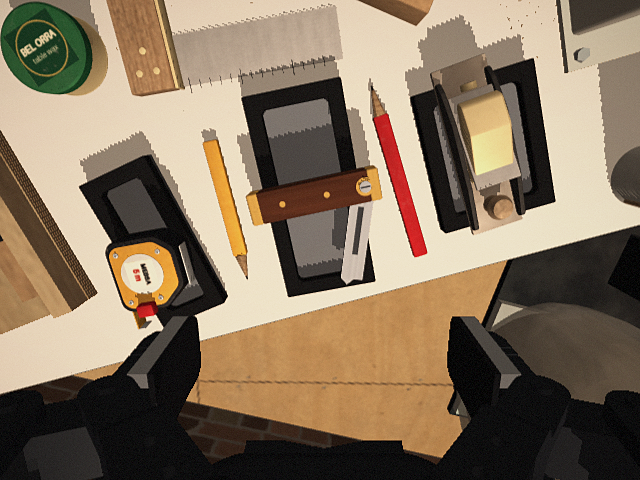

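View pics/wb.png

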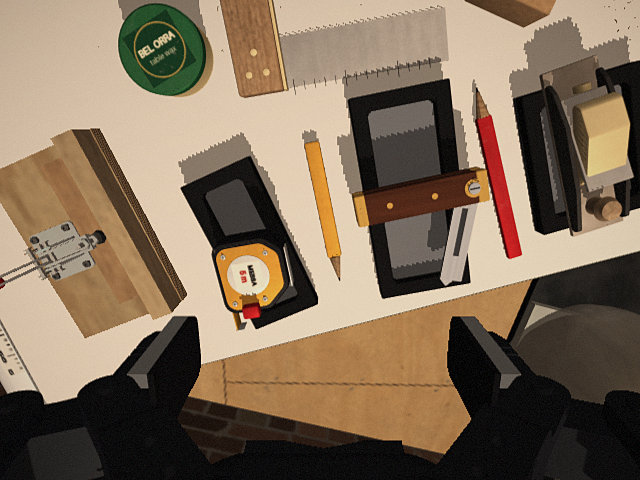

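```bash
cat >> h.py <<'E'
def warp(C,im,z,x0=.30,x1=.66,y0=-.2,y1=.36,s=1000):
    # rows: +x down, columns: +y right, as in the wrist pictures
    xy=np.float32([[x0,y0],[x0,y1],[x1,y1],[x1,y0]]);src=proj(C,np.c_[xy,np.full(4,z)]).astype(np.float32)
    dst=np.float32([[(y-y0)*s,(x-x0)*s] for x,y in xy])
    return cv2.warpPerspective(im,cv2.getPerspectiveTransform(src,dst),(int((y1-y0)*s),int((x1-x0)*s)))
E
cat > m.py <<'E'
from h import *
d=np.load("v.npz");C1=(d["K"],d["R1"],d["t1"]);C2=(d["K"],d["R2"],d["t2"])
out=[]
for k,C,im in(("a",C1,d["a"]),("b",C2,d["b"])):
    w=warp(C,im,.02);hsv=cv2.cvtColor(w,cv2.COLOR_BGR2HSV)
    m=(w.max(2)<38).astype(np.uint8)*255;m=cv2.morphologyEx(m,cv2.MORPH_OPEN,np.ones((3,3)))
    v=w.copy()
    for c in cv2.findContours(m,cv2.RETR_EXTERNAL,cv2.CHAIN_APPROX_NONE)[0]:
        if cv2.contourArea(cv2.convexHull(c))<2500: continue
        r=cv2.minAreaRect(c);print(k,"dark xy",(r[0][1]/1000+.30).__round__(4),(r[0][0]/1000-.2).__round__(4),np.round(r[1]),round(r[2],1))
        cv2.drawContours(v,[c],-1,(0,0,255),1);cv2.drawContours(v,[np.intp(cv2.boxPoints(r))],-1,(0,255,0),1)
    out.append(v)
    w=warp(C,im,.046);hsv=cv2.cvtColor(w,cv2.COLOR_BGR2HSV);cv2.imwrite(f"pics/bev_{k}.png",w)
    w=warp(C,im,.058);hsv=cv2.cvtColor(w,cv2.COLOR_BGR2HSV)
cv2.imwrite("pics/mask.png",np.vstack(out)[:,:][::1] if 0 else np.hstack([out[0][:, :],]))
E
python3 m.py
```

```text
a dark xy 0.613 0.298 [122.  92.] 0.0
a dark xy 0.497 0.085 [81. 60.] 78.4
a dark xy 0.5357 -0.0782 [152. 276.] 9.6
a dark xy 0.4035 0.2156 [138.  34.] 73.2
a dark xy 0.3785 0.0782 [86. 93.] 78.7
a dark xy 0.381 0.2931 [136.  36.] 71.6
b dark xy 0.6213 -0.1554 [ 50. 114.] 36.3
b dark xy 0.6113 0.1964 [150. 119.] 68.1
b dark xy 0.4972 0.0862 [80. 66.] 78.7
b dark xy 0.4871 -0.0707 [166.  76.] 66.2
b dark xy 0.4058 0.2088 [138.  32.] 70.7
b dark xy 0.3785 0.0773 [87. 94.] 78.9
b dark xy 0.478 0.2955 [356. 127.] 90.0
```

View pics/mask.png

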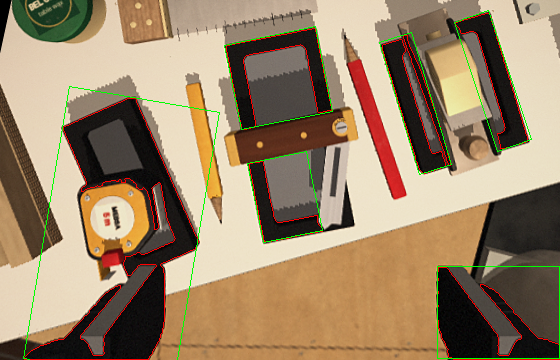

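```bash
cat > m2.py <<'E'
from h import *
d=np.load("v.npz");C1=(d["K"],d["R1"],d["t1"]);C2=(d["K"],d["R2"],d["t2"])
def fit(name,mask,off=(0,0)):
    p=np.argwhere(mask)[:,::-1].astype(np.float32);r=cv2.minAreaRect(cv2.convexHull(p));b=cv2.boxPoints(r)
    e=[b[1]-b[0],b[2]-b[1]];L=max(e,key=np.linalg.norm)
    print(name,"xy",round(r[0][1]/1000+.3,4),round(r[0][0]/1000-.2,4),"dims",np.round(sorted(r[1])),"yaw(deg, long axis)",round(np.degrees(np.arctan2(L[0],L[1]))%180,1)) # x=row,y=col
for k,C,im in(("a",C1,d["a"]),("b",C2,d["b"])):
    w=warp(C,im,.02);m=cv2.morphologyEx((w.max(2)<38).astype(np.uint8),cv2.MORPH_OPEN,np.ones((3,3)))
    def box(m,c0,c1,r0,r1):
        o=np.zeros_like(m);o[r0:r1,c0:c1]=m[r0:r1,c0:c1];return o
    fit(k+" planeins",box(m,222,357,20,250));fit(k+" tapeins",box(m,376,535,5,180));
    if k=="b":fit(k+" bevins",box(m,55,205,90,300))
    w=warp(C,im,.046);h=cv2.cvtColor(w,cv2.COLOR_BGR2HSV);m=cv2.morphologyEx((h[...,1]>110).astype(np.uint8),cv2.MORPH_OPEN,np.ones((3,3)))
    n,l,s,_=cv2.connectedComponentsWithStats(box(m,225,360,90,180));fit(k+" stock",l==1+np.argmax(s[1:,4]))
cr=lambda w,x,y:cv2.resize(w[y:y+165,x:x+130],None,fx=2,fy=2,interpolation=cv2.INTER_CUBIC)
t=cr(warp(C2,d["b"],.058),50,130);p=cr(warp(C1,d["a"],.02),385,5);q=cr(warp(C1,d["a"],.033),230,95)
cv2.imwrite("pics/crops.png",np.hstack([t,p,q]))
E
python3 m2.py
```

```text
a planeins xy 0.435 0.0894 dims [ 93. 202.] yaw(deg, long axis) 11.2
a tapeins xy 0.3913 0.2539 dims [114. 142.] yaw(deg, long axis) 16.8
a stock xy 0.4318 0.0912 dims [ 33. 123.] yaw(deg, long axis) 102.1
b planeins xy 0.4343 0.0911 dims [ 99. 202.] yaw(deg, long axis) 11.1
b tapeins xy 0.392 0.2555 dims [157. 174.] yaw(deg, long axis) 0.0
b bevins xy 0.5022 -0.1051 dims [151. 166.] yaw(deg, long axis) 23.7
b stock xy 0.4239 0.0953 dims [ 50. 136.] yaw(deg, long axis) 100.1
```

View pics/crops.png

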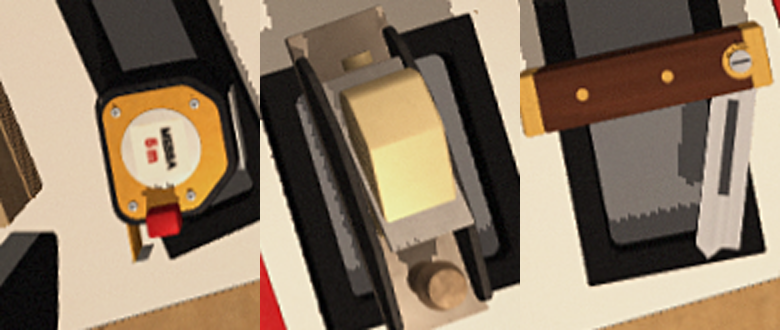

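```bash
cat >> h.py <<'E'
def tip(w):  # fingertip ahead of TCP for a gap w
    L=.057;s=lambda h:np.sqrt(L*L-(h-.0059)**2)
    return .073-(s(0)-s(w/2))
def st(tag=""):print(tag,"t",round(arm.read_time(),1),"p",np.round(arm.read_tool_pos(),4),"open",round(arm.read_opening(),3),"F",np.round(arm.read_ft_force(),1),"J7",round(arm.read_joint_positions()[6],2))
def grab(x,y,a,zu,w,clear=.015,effort=60,zh=.22,side=0):
    """tool with underside at zu, width w, jaw axis yaw a"""
    arm.movep([x,y,zh],Q(a));arm.line_to([x,y,zu+clear+tip(w)],.15)
    arm.move_gripper(0.0,effort);st("grabbed");arm.line_to([x,y,zh],.2);st("lifted")
E
python3 - <<'E'
from h import *
d=np.load("v.npz");C2=(d["K"],d["R2"],d["t2"]);T=cam("top")
for z in(0,.04):print(ray(C2,[(185,303),(100,130),(130,128)],z).round(3).tolist(),ray(T,[(467,290),(429,205)],z).round(3).tolist())
s=np.radians(102.1);x,y=np.array([.432,.0912])-.022*np.array([np.cos(s),np.sin(s)])
print(x,y)
for p,a in(((x,y,.1076),s-np.pi/2),((.335,-.313,.0876),-np.pi),((.272,-.381,.08),-np.pi),((.309,-.323,.08),-np.pi)):print(arm.ik(p,Q(a)))
grab(x,y,s-np.pi/2,.02,.03)
E
```

```text
[[0.557, -0.152], [0.373, -0.22], [0.371, -0.19]] [[0.37, -0.234], [0.544, -0.156]]
[[0.54, -0.138], [0.373, -0.199], [0.371, -0.172]] [[0.37, -0.219], [0.536, -0.145]]
0.4366116083838841 0.06968876879131067
[-0.22981283  0.64328931  0.0322957   2.19439479 -0.06459386  0.30475591
  0.068841  ]
[ 1.30280801  0.91552175 -0.96517788  2.14121802  1.17920591  0.78277894
  2.67930653]
[ 1.57912684  1.05201517 -1.15351238  2.11573667  1.27542359  0.97882957
  2.80790399]
[ 1.35975933  0.92705889 -0.96517551  2.17481563  1.22706849  0.77324177
  2.68016198]
grabbed t 8.7 p [0.4372 0.0698 0.1083] open 0.33 F [-1.1 -1.1  6. ] J7 0.06
lifted t 9.4 p [0.4357 0.0695 0.2191] open 0.33 F [-0.2 -0.4 -2.6] J7 0.05
```

Run:
```python
from h import *
arm.movep([.44,-.10,.25],Q(np.radians(-78)));st()
arm.movep([.325,-.313,.22],Q(-np.pi));st();print(np.round(arm.read_joint_positions(),2))
for p in((.325,-.313,.0885),(.262,-.381,.08),(.299,-.323,.08)):print(np.round(arm.ik(p,Q(-np.pi)),2))
arm.line_to([.325,-.313,.0885],.12);st();arm.move_gripper(.6);st()
arm.line_to([.325,-.313,.22],.2)
# look: back off so the camera (tool z=-70mm, looking toward tool +z = +y here) sees it
arm.line_to([.325,-.36,.25],.2);C=cam("wrist");im=snapshot("wrist");np.savez("v2.npz",im=im,K=C[0],R=C[1],t=C[2]);cv2.imwrite("pics/bench.png",im);st()
```

```text
t 10.3 p [ 0.4395 -0.0987  0.2487] open 0.33 F [-0.6  0.8 -2.6] J7 -0.83
 t 11.2 p [ 0.3263 -0.3114  0.2194] open 0.33 F [ 0.8 -0.1 -3.2] J7 -1.66
[ 0.1   0.6   0.95  2.1  -0.7   0.8  -1.66]
[ 0.31  0.79  0.63  2.19 -1.04  0.5  -1.37]
[ 0.54  0.8   0.6   2.16 -1.03  0.49 -1.19]
[ 0.4   0.78  0.57  2.22 -1.08  0.45 -1.27]
 t 12.5 p [ 0.3252 -0.313   0.0886] open 0.331 F [ 0.  -0.1 -2.4] J7 -1.37
 t 12.8 p [ 0.3252 -0.3133  0.0887] open 0.601 F [ 0.1 -0.7  0.4] J7 -1.37
 t 14.1 p [ 0.3246 -0.3588  0.2485] open 0.601 F [-0.1  0.6 -0. ] J7 -1.66
```

View pics/bench.png

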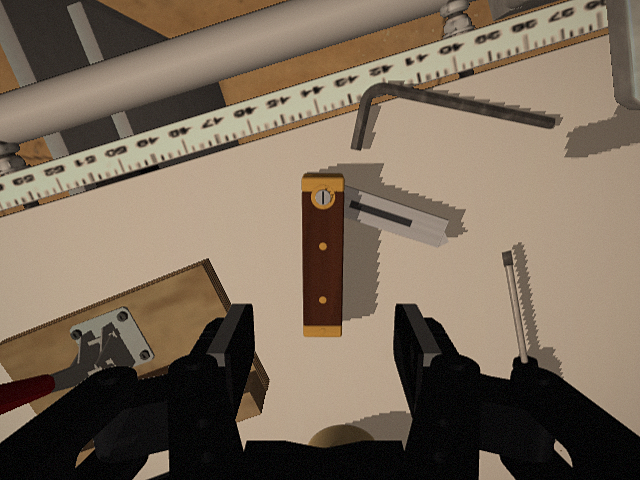

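Run:
```python
from h import *
d=np.load("v2.npz");C=(d["K"],d["R"],d["t"])
piv=ray(C,(323,198),.026)[0];e=ray(C,[(323,176),(323,336)],.026);tp=ray(C,[(446,239)],.013)[0]
print("piv",piv,"ends",e.tolist(),np.linalg.norm(e[0]-e[1]),"tip",tp,np.linalg.norm(tp-piv),"hex",ray(C,(359,150),.004),"stockx",ray(C,[(303,260),(343,260)],.026))
yaw=np.arctan2(*(e[0]-e[1])[::-1]);th=(np.arctan2(*(tp-piv)[::-1])-yaw-np.pi)%(2*np.pi);print("yaw",np.degrees(yaw),"theta",th)
np.savez("bev.npz",c=e.mean(0),yaw=yaw,piv=piv)
def P(t,r=.06,dd=.027):
    b=yaw+np.pi+t;return piv+r*np.array([np.cos(b),np.sin(b)])+dd*np.array([-np.sin(b),np.cos(b)])
q=Q(-np.pi);arm.move_gripper(0.0,40)
p=P(th,dd=.036);print("start",p);arm.line_to([*p,.22],.25);arm.line_to([*p,.080],.15);st()
for t in np.linspace(th,.1,7):
    arm.line_to([*P(t),.080],.08)
    print(round(t,2),np.round(arm.read_ft_force(),1),end=" ")
st();arm.line_to([*(P(.1)+np.array([-.006,0])),.08],.1);arm.line_to([*(P(.1)+np.array([-.006,0])),.2],.25)
arm.line_to([.325,-.36,.25],.25);arm.move_gripper(1.0);C=cam("wrist");im=snapshot("wrist");np.savez("v3.npz",im=im,K=C[0],R=C[1],t=C[2]);cv2.imwrite("pics/bench2.png",im[130:370,200:500]);st()
```

```text
piv [ 0.32398872 -0.38175033] ends [[0.32397183671347424, -0.39706298365732395], [0.3241070572069262, -0.27444295450933365]] 0.12262010370585992 tip [ 0.2312546  -0.34840344] 0.09854761842053048 hex [[ 0.2975995  -0.41344262]] stockx [[ 0.33867724 -0.3361034 ]
 [ 0.30939736 -0.33605998]]
yaw -90.06318348227248 theta 1.2267005459869704
start [ 0.25534642 -0.39532362]
 t 16.2 p [ 0.2557 -0.3956  0.0805] open -0.003 F [-0.2 -0.8  0. ] J7 -1.18
1.23 [-0.2 -0.2  0.2] 1.04 [0.4 0.3 0.5] 0.85 [-0.5 -0.9  0. ] 0.66 [-0.5  0.7 -0.1] 0.48 [ 0.   0.6 -0. ] 0.29 [ 1.   0.1 -0.2] 0.1 [-1.1  0.3  0.4]  t 18.3 p [ 0.2914 -0.3246  0.08  ] open -0.001 F [-1.1  0.3  0.4] J7 -1.25
 t 20.5 p [ 0.325 -0.36   0.25 ] open 0.999 F [-0.4  0.1 -0.2] J7 -1.66
```

View pics/bench2.png

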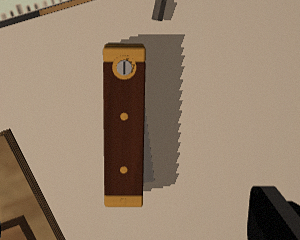

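Run:
```python
from h import *
arm.move_gripper(.75);x,y=.324,-.309
arm.line_to([x,y,.2],.25);arm.line_to([x,y,.082],.15);arm.move_gripper(0,60);st("squeeze");arm.pause(.3);arm.move_gripper(.6);st()
arm.line_to([x,y,.2],.25);arm.move_gripper(1.0)
# look at the inserts again, plane insert now free
arm.movep([.44,-.10,.3],Q(np.radians(-20)));arm.movep([.42,.14,.36],Q(np.pi/2));print(np.round(arm.read_joint_positions(),2))
C=cam("wrist");im=snapshot("wrist");np.savez("v4.npz",im=im,K=C[0],R=C[1],t=C[2]);st()
w=warp(C,im,.02);cv2.imwrite("pics/ins2.png",cv2.resize(w[:260,200:],None,fx=2,fy=2)[:520])
m=cv2.morphologyEx((w.max(2)<38).astype(np.uint8),cv2.MORPH_OPEN,np.ones((3,3)))
for n,(c0,c1,r0,r1) in dict(planeins=(222,357,20,250),tapeins=(376,535,5,180)).items():
    o=np.zeros_like(m);o[r0:r1,c0:c1]=m[r0:r1,c0:c1]
    r=cv2.minAreaRect(cv2.convexHull(np.argwhere(o)[:,::-1].astype(np.float32)));b=cv2.boxPoints(r);L=max([b[1]-b[0],b[2]-b[1]],key=np.linalg.norm)
    print(n,r[0][1]/1000+.3,r[0][0]/1000-.2,r[1],np.degrees(np.arctan2(L[0],L[1]))%180)
```

```text
squeeze t 22.6 p [ 0.3243 -0.3092  0.0829] open 0.332 F [0.4 0.4 5.9] J7 -1.35
 t 23.3 p [ 0.324  -0.3089  0.082 ] open 0.602 F [ 0.5 -0.5 -0.3] J7 -1.35
[-0.17  0.24 -0.26  1.89  0.07  1.02  1.11]
 t 26.9 p [0.4204 0.1384 0.3594] open 1.002 F [-0.1 -0.2 -1. ] J7 1.12
planeins 0.43465087890625 0.08992550659179688 (201.9186553955078, 93.29813385009766) 11.023465
tapeins 0.3905511474609375 0.25469622802734376 (139.44134521484375, 112.42443084716797) 16.990799
```

View pics/ins2.png

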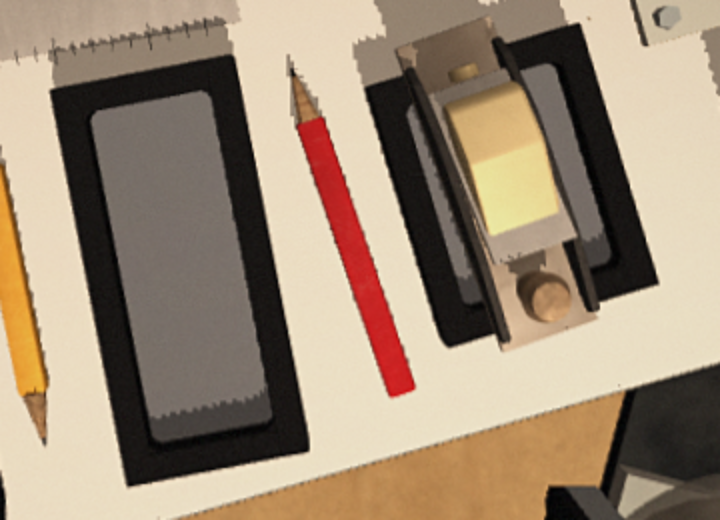

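```bash
cat >> h.py <<'E'
def put(x,y,a,w,clear=.015,zh=.2,zf=.008,rel=1.0):
    arm.movep([x,y,zh],Q(a));arm.line_to([x,y,zf+.03+clear+tip(w)],.15);arm.line_to([x,y,zf+.0015+clear+tip(w)],.05);st("down")
    arm.move_gripper(rel);st("released");arm.line_to([x,y,zh],.2)
E
python3 - <<'E'
from h import *
x,y,a=.3919,.2486,np.radians(109.5)
arm.movep([x,y-.08,.2],Q(a));arm.line_to([x,y,.17],.15);st()
arm.line_to([x,y,.02+.015+tip(.05)],.12);st();arm.move_gripper(0,110);st("grab")
arm.line_to([x,y,.18],.15);st("lift");arm.line_to([x,y-.08,.2],.2)
E
python3 - <<'E'
from h import *
put(.4347,.0899,np.radians(101.0),.05)
arm.movep([.42,.07,.36],Q(np.pi/2))
C=cam("wrist");im=snapshot("wrist");np.savez("v5.npz",im=im,K=C[0],R=C[1],t=C[2]);st()
w=warp(C,im,.02);cv2.imwrite("pics/ins3.png",cv2.resize(w[:290],None,fx=1.4,fy=1.4))
m=cv2.morphologyEx((w.max(2)<38).astype(np.uint8),cv2.MORPH_OPEN,np.ones((3,3)))
o=np.zeros_like(m);o[5:180,376:535]=m[5:180,376:535]
r=cv2.minAreaRect(cv2.convexHull(np.argwhere(o)[:,::-1].astype(np.float32)));print(r[0][1]/1000+.3,r[0][0]/1000-.2,r[1:])
E
```

```text
t 28.3 p [0.3924 0.2477 0.1706] open 1.002 F [ 0.  -0.8 -0.6] J7 1.05
 t 29.0 p [0.3923 0.2484 0.1054] open 1.004 F [-0.2  0.9  1.2] J7 1.01
grab t 29.4 p [0.3924 0.2481 0.1065] open 0.548 F [-0.2 -1.9 11.3] J7 1.01
lift t 30.1 p [0.3911 0.2479 0.1791] open 0.55 F [ 0.4 -1.  -6.4] J7 1.06
down t 32.5 p [0.4344 0.0898 0.0947] open 0.548 F [-1.2 -0.7  2.7] J7 1.22
released t 32.9 p [0.4349 0.09   0.0945] open 1.0 F [-0.7 -0.7  0.4] J7 1.22
 t 34.3 p [0.4193 0.0698 0.358 ] open 1.0 F [ 0.1  1.3 -0.9] J7 1.27
0.3919662628173828 0.253468017578125 ((136.8043670654297, 115.05043029785156), 73.07249450683594)
```

View pics/ins3.png

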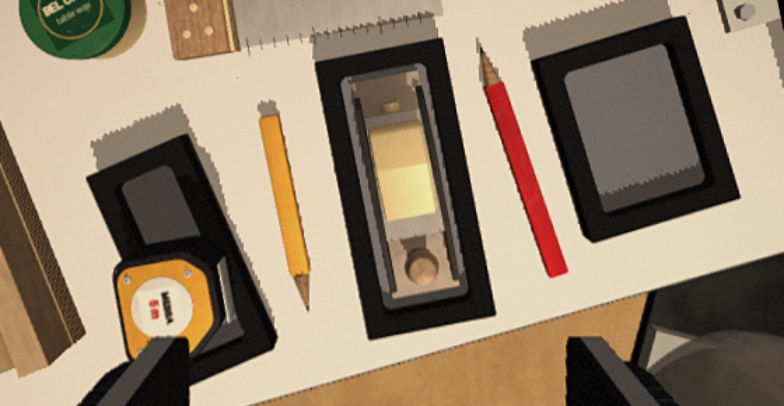

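Run:
```python
from h import *
arm.movep([.45,-.07,.33],Q(np.pi/2));C=cam("wrist");im=snapshot("wrist");np.savez("v6.npz",im=im,K=C[0],R=C[1],t=C[2]);st()
w=warp(C,im,.058,.43,.63,-.15,.01,2400)
v=warp(C,im,.02,.38,.63,-.16,.04,1900);cv2.imwrite("pics/tape.png",np.hstack([cv2.resize(w,(384,480)),cv2.resize(v,(384,480))]))
```

```text
t 35.0 p [ 0.4499 -0.0688  0.3289] open 1.0 F [-0.7  0.2 -0.8] J7 1.6
```

View pics/tape.png

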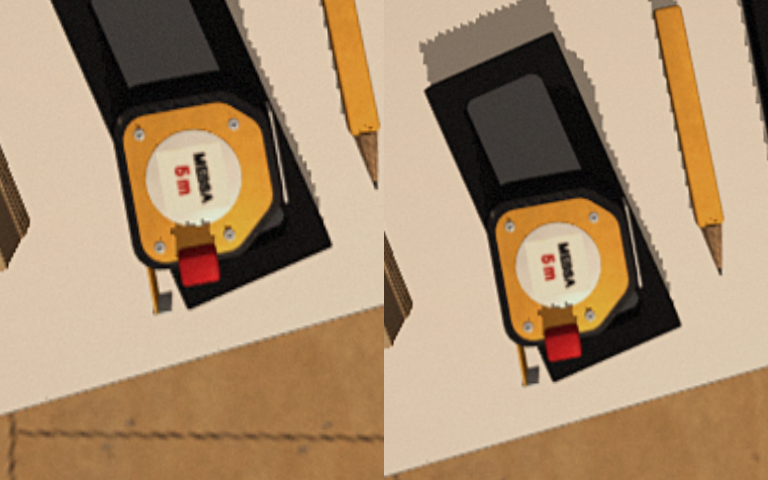

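Run:
```python
from h import *
x,y,a=.5058,-.065,np.radians(99)
arm.movep([x,y,.2],Q(a));arm.line_to([x,y,.02+.016+tip(.067)],.12);st();arm.move_gripper(0,70);st("grab")
arm.line_to([x,y,.2],.2);st("lift")
C=cam("wrist");im=snapshot("wrist")
x,y,a=.3805,.2513,np.radians(107)
arm.movep([x,y-.09,.21],Q(a));arm.line_to([x,y,.18],.2)
arm.line_to([x,y,.008+.03+.016+tip(.067)],.15);arm.line_to([x,y,.008+.0015+.016+tip(.067)],.05);st("down")
arm.move_gripper(1.0);st("rel");arm.line_to([x,y,.2],.15);arm.line_to([x,y-.08,.22],.2)
arm.movep([.40,.12,.36],Q(np.pi/2));C=cam("wrist");im=snapshot("wrist");np.savez("v7.npz",im=im,K=C[0],R=C[1],t=C[2]);st()
cv2.imwrite("pics/tape2.png",im)
```

```text
t 36.6 p [ 0.5064 -0.0651  0.1031] open 1.001 F [ 0.1 -0.   0.5] J7 1.6
grab t 36.9 p [ 0.5064 -0.0654  0.1037] open 0.757 F [-0.1 -1.9  7.5] J7 1.6
lift t 37.6 p [ 0.5049 -0.065   0.1992] open 0.759 F [ 0.1  0.3 -3.5] J7 1.65
down t 40.5 p [0.3801 0.2511 0.0917] open 0.756 F [-2.1 -0.7  3.1] J7 0.99
rel t 40.9 p [0.3807 0.2514 0.0916] open 1.001 F [0.2 0.1 0.3] J7 0.99
 t 43.0 p [0.3993 0.1211 0.3589] open 0.999 F [ 0.5  0.3 -0.3] J7 1.16
```

View pics/tape2.png

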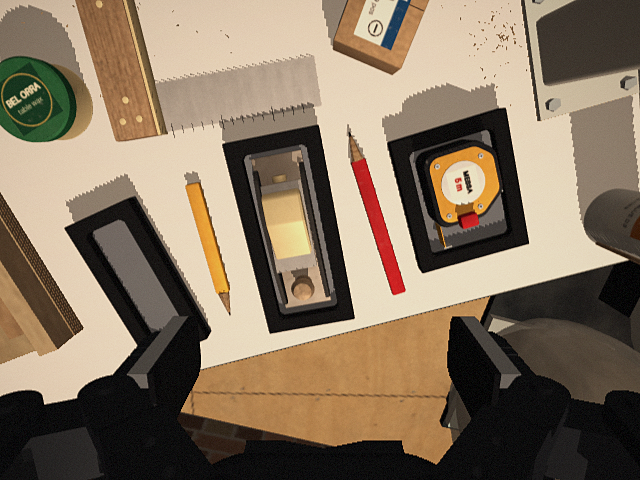

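Run:
```python
from h import *
def fit(m,x0,y0):
    r=cv2.minAreaRect(cv2.convexHull(np.argwhere(m)[:,::-1].astype(np.float32)));b=cv2.boxPoints(r);L=max([b[1]-b[0],b[2]-b[1]],key=np.linalg.norm)
    print(r[1]);return r[0][1]/1000+x0,r[0][0]/1000+y0,np.degrees(np.arctan2(L[0],L[1]))%180
def big(m):
    n,l,s,_=cv2.connectedComponentsWithStats(cv2.morphologyEx(m.astype(np.uint8),cv2.MORPH_OPEN,np.ones((3,3))));return l==1+np.argmax(s[1:,4])
arm.movep([.43,-.08,.36],Q(np.pi/2));C=cam("wrist");im=snapshot("wrist");w=warp(C,im,.02,.38,.60,-.16,.02)
I=fit(big(w.max(2)<38),.38,-.16);print("bevins",I)
arm.movep([.44,-.10,.3],Q(np.radians(-78)));arm.movep([.325,-.36,.25],Q(-np.pi));st()
C=cam("wrist");im=snapshot("wrist");w=warp(C,im,.026,.27,.37,-.42,-.25)
h=cv2.cvtColor(w,cv2.COLOR_BGR2HSV);B=fit(big(h[...,1]>110),.27,-.42);print("stock",B)
cv2.imwrite("pics/bench3.png",cv2.resize(im[130:370,200:500],None,fx=2,fy=2))
np.savez("fin.npz",I=I,B=B)
```

```text
(167.34237670898438, 72.88143157958984)
bevins (0.48685709381103515, -0.07252473449707031, np.float32(23.860176))
 t 47.2 p [ 0.3261 -0.359   0.2498] open 0.998 F [0.7 0.5 0.8] J7 -1.74
(29.067882537841797, 124.21951293945312)
stock (0.3240257873535156, -0.33699114990234375, np.float32(90.49392))
```

Run:
```python
from h import *
d=np.load("fin.npz");I=d["I"];B=d["B"]
arm.move_gripper(.75);x,y=B[0],B[1]+.022
arm.line_to([x,y,.2],.2);arm.line_to([x,y,.0155+tip(.03)],.12);arm.move_gripper(0,60);st("grab");arm.line_to([x,y,.2],.2);st("lift")
arm.movep([.42,-.13,.22],Q(np.radians(-120)));s=np.radians(I[2]);x,y=I[:2]-.022*np.array([np.cos(s),np.sin(s)])
put(x,y,s-np.pi/2,.03,clear=.0155,rel=.7)
arm.line_to([x,y,.25],.2);arm.movep([.42,0.02,.38],Q(np.pi/2));C=cam("wrist");im=snapshot("wrist");st()
np.savez("v8.npz",im=im,K=C[0],R=C[1],t=C[2])
cv2.imwrite("pics/fin.png",np.hstack([im[60:380,60:460],cv2.resize(warp(C,im,.034,.39,.59,-.16,.01,2000),(272,320))]))
```

```text
grab t 49.6 p [ 0.3243 -0.3151  0.0888] open 0.329 F [-0.8  0.8  5.7] J7 -1.46
lift t 50.3 p [ 0.3238 -0.314   0.1991] open 0.329 F [-0.6  0.5 -3.4] J7 -1.7
down t 53.2 p [ 0.4666 -0.0814  0.0973] open 0.332 F [ 0.1  0.  -2. ] J7 -0.68
released t 53.6 p [ 0.4669 -0.0815  0.0978] open 0.7 F [0.2 0.3 0.1] J7 -0.68
 t 56.6 p [0.4199 0.0198 0.3795] open 0.696 F [-0.5 -0.3  0.3] J7 1.39
```

View pics/fin.png

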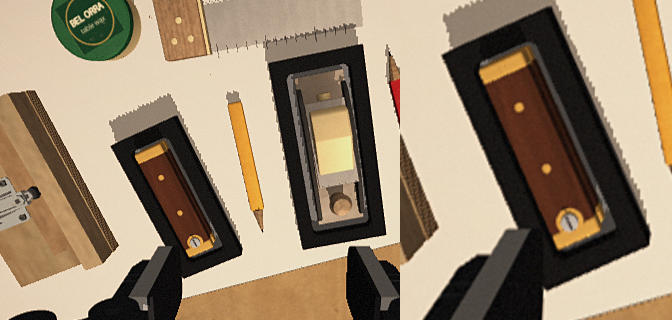

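Run:
```python
from h import *
d=np.load("v8.npz");C=(d["K"],d["R"],d["t"])
for z in(.034,.046):
    w=warp(C,d["im"],z,.39,.59,-.16,-.01);m=(cv2.cvtColor(w,cv2.COLOR_BGR2HSV)[...,1]>110).astype(np.uint8);m=cv2.morphologyEx(m,cv2.MORPH_OPEN,np.ones((3,3)));m[150:]=0
    n,l,s,cc=cv2.connectedComponentsWithStats(m);i=[k for k in range(1,n) if s[k,4]>1500]
    for k in i:
        r=cv2.minAreaRect(cv2.convexHull(np.argwhere(l==k)[:,::-1].astype(np.float32)));print(z,r[0][1]/1000+.39,r[0][0]/1000-.16,r[1:])
arm.pause(1);ticket.finish_job();st()
```

```text
0.034 0.4820670166015625 -0.07102576446533203 ((124.98912048339844, 37.66934585571289), 66.03751373291016)
0.046 0.47826341247558596 -0.06850057983398437 ((121.52493286132812, 36.72892761230469), 65.89776611328125)
the job is handed in; nothing more can be done
the job is handed in; nothing more can be done
```

All three tools are in their own inserts and the job is handed in, at about 58 s of the 125 s allowed.

**What I did:**
- I lifted the arm over the extraction pipe, then set the bevel on the clear bench. I swept its blade in with the closed fingers and squeezed it shut across the stock.
- I moved the block plane to its insert, the tape measure to its insert, and last the folded bevel to its insert.

**Checks that agreed:**
- The wrist pictures show all three tools lying inside their pockets, clear of the lands.
- The plane and the tape both gave about 3 N of contact on the pocket floor before release.
- The bevel's measured length in the pocket was about 125 mm at the height expected for a seated stock (124 mm true).
- The grip on the stock closed to the same width after folding as before, and no blade showed outside the outline from above.
- The wrist force readings I took stayed under about 12 N.

**Checks that fell short:**
- The last fit of the bevel's width read about 37 mm instead of 30 mm, and put its centre about 5 mm from the insert's centre along the pocket. I think the mask took in a side face, but I did not confirm that.
- The bevel was let go about 1 mm above the floor without a firm contact reading.
- The blade's remaining angle inside the slot cannot be seen from above, so "fully folded" rests on the squeeze.

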